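Hang the house templates on the side-opening hooks

ROBOT

A 6-joint arm with a two-finger parallel gripper is mounted at the origin on the work surface. World frame = base frame: x ahead of the robot, y to its left, z up, the work surface at z = 0. Lengths are in m, angles in rad, forces in N, time in s.
With the tool pointing down it reaches from about 0.275 to 0.825 m from the base axis. Payload 5.2 kg.
Tool frame: the origin (TCP) lies on the centre line of the jaws, within the pads' length; the fingertips stand 22 mm ahead of it and the grasp point (between the pads) lies 3 mm ahead of it; z points along the fingers, y is the line along which they close (so a half turn about z gives the same grasp; the last joint's range is limited). The gripper opens to 93 mm and grips with 3 to 60 N. Pads are 15 mm wide; open, the fingers measure 128 mm over their backs; the gripper's body (75 mm by 188 mm) begins 65 mm behind the grasp point.
Start: joints at [-1.485, 0.259, 1.535, -0, 1.348, -0.203], TCP at [0.157, -0.527, 0.241] pointing down, gripper open.
Joint ranges: [-3.14, 3.14], [-0.91, 2.08], [0.19, 2.58], [-1.22, 4.36], [0.22, 2.71], [-3.12, 3.12]. Speed limits (rad/s): [2.57, 2.57, 3.14, 3.14, 3.14, 3.14].

INTERFACE

Orientations are given as a unit quaternion [x, y, z, w].
In Python, from plant import * gives the robot as it stands.
- The arm moves only by the shell command python3 -m jog 'ROWS' [FORCE]. ROWS is JSON, a list of rows, each a list of 7 numbers: the turn, a rotation vector about the tool's x, y, z as a fraction of full scale, then the shift along the tool's x, y, z as a fraction of full scale, then the closure, from -1 (fully open) to 1 (shut). In form: [[ax, ay, az, dx, dy, dz, jaw], ...]. A call has exactly 5 rows; each row shifts and turns the commanded pose from where the row before left it, along the tool's axes as they then stand; what a row does not reach is not made up. Full scale, the value 1, is 50 mm for a shift and 60 degrees for a turn. A row lasts 1/10 s, in which the tool goes at most 50 mm and 8.59 degrees, less where a joint would pass 70% of its speed; a pose out of reach is approached as far as the arm can. A call with a number of a shift or a turn outside -1 to 1 is refused whole. A call with a gripper value outside its range is refused whole. The fingers move at their own pace and stop on an object; FORCE is the grip in N (left out, the last holds). Time passes only in rows, so rows that do not move let the fingers close, or fill a call up. It gives the time, the measured TCP pose, the force, the opening and the grip force at its end, in the units of the state.
- read_state(): the state, without advancing time (a new reading comes with each control period).
- grab_frame(name): name is "scene" or "side" or "wrist"; returns a dict with "pixels" (400x640x3 uint8, red, green, blue), "vertical_fov" (degrees; the focal length in pixels is half the picture's height over the tangent of half this angle, whatever the lens; pixels are square), "cx", "cy" (the principal point, pixels), "extrinsics" (4x4, takes a point from world to camera coordinates). Camera axes: x right, y down, z forward; pixel columns grow to the right and rows downward; lengths in m; the calibration is good to about 2 mm. A picture is of the moment at which its call begins. There is no depth.
- hand_in(): hands the job in; it is judged then, once.
Trained networks look in a picture, given as the dict that the camera call returned (one of the last four; its "shot" number tells which), for a name from the list of things; names that differ only in an ending like _2 or _b are one class to them, and where a whole thing is asked for, a point or a joint stands for the part that bears it (a point fixed in the world has none). Each returns a list of dicts, best first, with "p" (0 to 1); they miss things now and then, are a little off and sometimes report something else, mostly with a low value. They report only what shows in the picture. A call takes as long as a camera call.
- search_frame(thing, picture): "box" ([centre column, centre row, width, height] in pixels, round what is visible of it).
The state is a dict: "t": time; "qpos": joint angles; "qvel": joint speeds; "joint_torque": joint torques, N m; "tcp_pos": TCP position; "tcp_rot": TCP orientation; "contact_force": force on the tool from outside, world axes, zero at the start; "moment": the same for the moment, N m; "width": finger opening in m; "grasp_force": force on a finger pad.
Only numpy, scipy, OpenCV 4.12 (cv2) and the standard library are available. Lean on these libraries where they do the work, as an engineer would, in place of code of your own. Each camera call takes 0.05 s, during which the arm holds its last target. There are 200 camera calls.

TASK

Take the two house-shaped plywood templates out of the rack and hang them up by their attic windows: the large house on the tall hook, the small house on the low hook. Bring each in sideways over the upturned tip and lower it into the throat, so that it hangs upright and still from the arm between tip and upright, then let go. Leave the blank board in the rack, and the cup, the brush jar and the tea light where they stand.

Things in the scene. Friction and masses are not known exactly. Their poses are not given: they have to be found in the camera images.
- large_house: large (110 x 165 mm) house-shaped plywood frame, 10 mm thick, upright in the rack. Origin: centre of lower edge; z up, y along width, x normal to its face (both faces alike). Attic window: 24 mm wide, central, z 76 to 110 mm. Topped by a chimney-like tab to grip across the thickness: 30 mm wide, central, z 130 to 165 mm. About 120 g (x 0.7 to 1.4).
- small_house: small (90 x 130 mm) house-shaped plywood frame, 10 mm thick, upright in the rack. Origin: centre of lower edge; z up, y along width, x normal to its face (both faces alike). Attic window: 24 mm wide, central, z 41 to 75 mm. Topped by a chimney-like tab to grip across the thickness: 30 mm wide, central, z 95 to 130 mm. About 80 g (x 0.7 to 1.4).
- large_eye (a point): middle of the top edge of the large house's attic window, 110 mm above its lower edge; rests on the arm when hung
- small_eye (a point): middle of the top edge of the small house's attic window, 75 mm above its lower edge; rests on the arm when hung
- tall_hook: fixed stand of 8 mm round steel bar: upright, level arm, upturned tip; base 100 x 90 x 12 mm. Origin: on the table below the upright's axis. z up, x along the arm from upright to tip: the mouth opens to +x. Tip axis 50 mm from the upright's (42 mm clear throat); tip top 14 mm over the arm's top, the highest point. Arm's top, which carries the part: 150 mm above the table.
- low_hook: fixed stand of 8 mm round steel bar: upright, level arm, upturned tip; base 100 x 90 x 12 mm. Origin: on the table below the upright's axis. z up, x along the arm from upright to tip: the mouth opens to +x. Tip axis 50 mm from the upright's (42 mm clear throat); tip top 14 mm over the arm's top, the highest point. Arm's top, which carries the part: 100 mm above the table.
- tall_hook_throat (a point): middle of the tall hook's throat: on top of the arm, halfway between upright and tip
- low_hook_throat (a point): middle of the low hook's throat: on top of the arm, halfway between upright and tip
- rack: fixed wooden rack, base 190 x 130 x 10 mm, origin under its centre. Three slots, 65 mm apart along its x (at -65, 0, 65), each 13 mm wide between ribs that reach 35 mm above the table; the two houses and the blank board stand in them on the base (10 mm above the table), in any order, faces normal to the rack's x
- blank_board: bystander: plain plywood board without openings, 100 x 120 x 10 mm, upright in the third slot; origin at the centre of its lower edge; stays in the rack
- cup: bystander: lidded paper cup, 84 mm across, 120 mm high, origin under its centre
- brush_jar: bystander: jar 70 mm across, 90 mm high, with brushes reaching 175 mm high and kept within the jar's own outline seen from above; origin under its centre
- tealight: bystander: tea light 38 mm across, 16 mm high (wick 24 mm), origin under its centre

How it is judged:
At the end, for the whole second after the job is handed in: Large house on tall hook, small on low: middle of each attic window's top edge 6 to 44 mm from the upright along the arm, within 14 mm sideways, from 5 mm below to 6 mm above the arm's top; leaning under 0.17 rad, slower than 30 mm/s, over 0.2 N resting on the hook (x of large_eye in the frame of tall_hook between 0.006 and 0.044 m and y of large_eye in the frame of tall_hook between -0.014 and 0.014 m and z of large_eye in the frame of tall_hook between 0.145 and 0.156 m and angle between each of large_house, small_house's own z axis and vertical below 0.17 rad and linear speed of each of large_house, small_house below 0.03 m/s and contact force between large_house and tall_hook above 0.2 N and x of small_eye in the frame of low_hook between 0.006 and 0.044 m and y of small_eye in the frame of low_hook between -0.014 and 0.014 m and z of small_eye in the frame of low_hook between 0.095 and 0.106 m and contact force between small_house and low_hook above 0.2 N); the robot touches nothing.
It fails at once if the blank board is shifted over 25 mm or tipped over 0.25 rad (distance of blank_board from where it was at the start of the episode above 0.025 m or angle between blank_board's own z axis and vertical above 0.25 rad).
It fails at once if the cup is shifted over 25 mm or tipped over 0.25 rad (distance of cup from where it was at the start of the episode above 0.025 m or angle between cup's own z axis and vertical above 0.25 rad).
It fails at once if the brush jar is shifted over 25 mm or tipped over 0.25 rad (distance of brush_jar from where it was at the start of the episode above 0.025 m or angle between brush_jar's own z axis and vertical above 0.25 rad).
It fails at once if the tea light is shifted over 25 mm or tipped over 0.25 rad (distance of tealight from where it was at the start of the episode above 0.025 m or angle between tealight's own z axis and vertical above 0.25 rad).
It also fails if it takes over 62 s, if anything falls off the work surface, if the arm or the gripper's body presses on something with over 40 N, if the wrist force passes 120 N, or if a joint passes its speed limit or range.

## Working session

There is one attempt and no reset: what is moved stays moved. The work goes in short steps, Python scripts to look and compute and a shell command to move; the robot and the scene stay as the last step left them, time stands still between calls to the robot, and variables do not carry over. Pictures are saved under pics/ and viewed, at most 13 in all, crops included, and the job is handed in when it is done.

```bash
mkdir -p pics
cat > h.py <<'E'
from plant import *
import numpy as np, cv2, pickle
def K(f):
    fl=f["pixels"].shape[0]/2/np.tan(np.radians(f["vertical_fov"])/2)
    return np.array([[fl,0,f["cx"]],[0,fl,f["cy"]],[0,0,1.]])
def proj(f,P):
    P=np.atleast_2d(P); E=np.array(f["extrinsics"]); c=P@E[:3,:3].T+E[:3,3]
    u=c@K(f).T; return u[:,:2]/u[:,2:]
def ray(f,uv):
    E=np.array(f["extrinsics"]);R=E[:3,:3];o=-R.T@E[:3,3]
    return o,R.T@np.linalg.solve(K(f),[uv[0],uv[1],1.])
def onz(f,uv,z):
    o,d=ray(f,uv); return o+d*(z-o[2])/d[2]
def save(f,n): cv2.imwrite("pics/"+n,cv2.cvtColor(f["pixels"],cv2.COLOR_RGB2BGR))
E
cat > a.py <<'E'
from h import *
F={}
for c in ["scene","side","wrist"]:
    f=grab_frame(c);F[c]=f;save(f,c+"0.png")
    E=np.array(f["extrinsics"]);print(c,f["vertical_fov"],(-E[:3,:3].T@E[:3,3]).round(3),E[2,:3].round(2))
    for n in ["large_house","small_house","tall_hook","low_hook","rack","blank_board","cup","brush_jar","tealight"]:
        for r in search_frame(n,f)[:2]: print(n,np.round(r["box"]).astype(int).tolist(),round(r["p"],2))
pickle.dump(F,open("F0.pkl","wb"))
s=read_state();print(s["t"],s["tcp_rot"],s["contact_force"])
E
python3 a.py
```

```text
scene 53.94517473983245 [ 0.888 -0.294  0.841] [-0.38  0.35 -0.86]
large_house [392, 131, 39, 54] 0.66
small_house [403, 154, 33, 40] 0.58
tall_hook [232, 278, 51, 68] 0.94
low_hook [309, 227, 54, 55] 0.61
rack [386, 157, 80, 63] 0.61
rack [390, 129, 41, 52] 0.2
cup [403, 241, 40, 52] 0.77
brush_jar [288, 153, 35, 61] 0.89
brush_jar [403, 152, 33, 42] 0.65
tealight [403, 152, 34, 43] 0.7
tealight [251, 194, 14, 11] 0.59
side 49.17414958881189 [ 0.353 -0.544  0.76 ] [ 0.22  0.64 -0.74]
large_house [284, 140, 7, 77] 0.69
small_house [310, 144, 10, 58] 0.64
tall_hook [371, 342, 60, 70] 0.85
low_hook [331, 249, 66, 60] 0.86
rack [286, 166, 78, 47] 0.84
blank_board [255, 146, 12, 63] 0.73
cup [395, 183, 40, 59] 0.77
cup [308, 143, 13, 58] 0.6
brush_jar [247, 222, 31, 72] 0.62
tealight [262, 296, 25, 23] 0.71
wrist 71.72982223805765 [ 0.228 -0.506  0.385] [-0.26 -0.08 -0.96]
1.5 [ 9.89596105e-01  1.43873378e-01  1.65751338e-05 -1.46101104e-05] [-0.09940158 -1.05695077 -0.51366751]
```

Run:
```python
from h import *
F=pickle.load(open("F0.pkl","rb"))
for c,(x0,y0,x1,y1) in dict(scene=(180,90,440,320),side=(215,85,435,385)).items():
    p=F[c]["pixels"][y0:y1,x0:x1]; k=3 if c=="scene" else 2
    cv2.imwrite("pics/%s_c.png"%c,cv2.resize(p[...,::-1],None,fx=k if c=="scene" else 2,fy=k if c=="scene" else 2,interpolation=cv2.INTER_CUBIC)[:, :800])
```

```text
(no output)
```

View pics/scene_c.png

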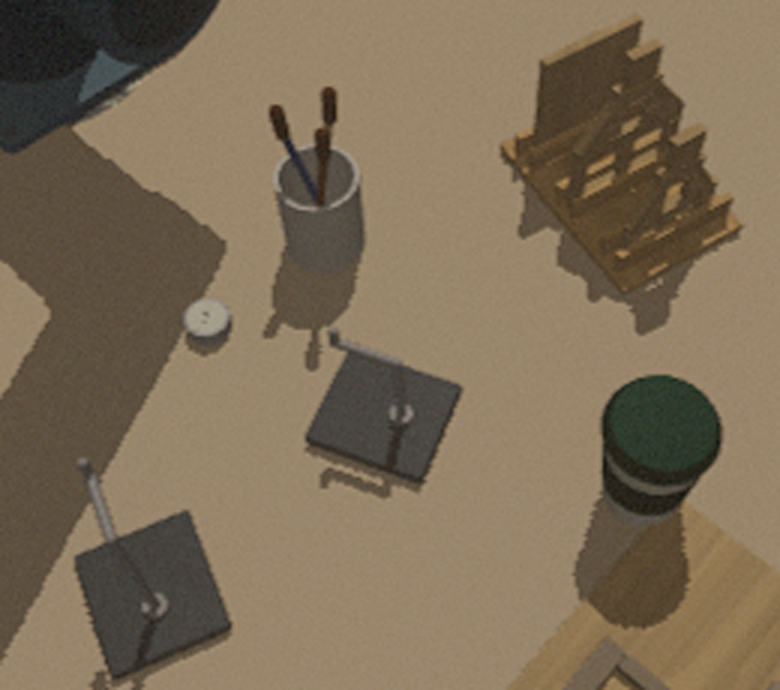

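View pics/side_c.png

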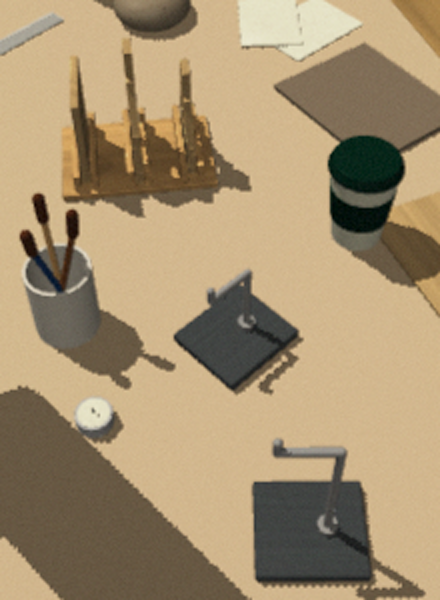

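```bash
cat > fit.py <<'E'
from h import *
from scipy.optimize import least_squares
F=pickle.load(open("F0.pkl","rb"))
S=lambda x,y:("scene",180+x/3,90+y/3); D=lambda x,y:("side",215+x/2,85+y/2)
def T(p,P):
    c,s=np.cos(p[2]),np.sin(p[2]); return np.array([p[0]+c*P[0]-s*P[1],p[1]+s*P[0]+c*P[1],P[2]])
def fit(name,pts,x0):
    def res(p): return np.concatenate([proj(F[c],T(p,P))[0]-[u,v] for (c,u,v),P in pts])
    best=min((least_squares(res,[*x0,a],loss="soft_l1") for a in np.arange(-3,3.2,.7)),key=lambda r:r.cost)
    print(name,best.x.round(4),res(best.x).reshape(-1,2).round(1).tolist()); return best.x
def hook(n,h,st,sf,se,dt,df,de):
    P=[(50,0,h+12),(0,0,14),(0,0,h-3)]
    pts=[(o,np.array(p)/1e3) for o,p in zip([S(*st),S(*sf),S(*se),D(*dt),D(*df),D(*de)],P+P)]
    return fit(n,pts,onz(F["scene"],S(*sf)[1:],.012)[:2])
low=hook("low",100,(334,336),(401,413),(403,363),(212,295),(247,321),(248,276))
tall=hook("tall",150,(84,465),(154,606),(108,540),(278,446),(327,523),(341,453))
# rack corners
P=[(-95,-65,8),(95,-65,8),(95,65,8),(-95,65,8)]
P=[np.array(p)/1e3 for p in P]
r=fit("rack",[(S(501,152),P[0]),(S(625,290),P[1]),(S(741,229),P[2]),(D(63,195),P[0]),(D(217,187),P[1]),(D(63,123),P[3])],onz(F["scene"],(386,157),.01)[:2])
for n,uv in dict(cup=(180+647/3,90+490/3),jar=(180+325/3,90+245/3),tea=(180+207/3,90+322/3)).items(): print(n,onz(F["scene"],uv,.02).round(3))
for n,x,h in (("L",0,.175),("S",.065,.14),("B",-.065,.13)):
    w=.05 if n=="B" else .015
    for y in(-w,w):
        q=T(r,(x,y,h));a=proj(F["scene"],q)[0];b=proj(F["side"],q)[0]
        print(n,q.round(3),((a-[180,90])*3).round(),((b-[215,85])*2).round())
E
python3 fit.py; python3 -c "import plant;print([x for x in dir(plant) if x[0]!='_'])"
```

```text
low [ 0.5543 -0.026   3.6497] [[-0.9, -0.2], [0.2, 1.0], [-1.8, 0.2], [0.7, -2.1], [-0.4, 0.1], [-0.2, -2.6]]
tall [ 0.5456 -0.2599  2.8499] [[-2.1, -0.3], [0.1, 0.5], [0.3, -0.2], [-0.0, -0.9], [-0.0, 1.3], [0.3, -0.6]]
rack [ 0.516   0.2725 -0.2165] [[-0.1, -2.4], [-1.0, 1.2], [1.0, -0.1], [-0.4, 0.1], [0.4, -2.2], [0.2, 1.3]]
cup [0.73  0.064 0.02 ]
jar [0.391 0.035 0.02 ]
tea [ 0.383 -0.085  0.02 ]
L [0.513 0.258 0.175] [630.  58.] [128.  52.]
L [0.519 0.287 0.175] [662.  43.] [127.  36.]
S [0.576 0.244 0.14 ] [674. 143.] [186.  73.]
S [0.583 0.273 0.14 ] [705. 128.] [184.  57.]
B [0.442 0.238 0.13 ] [541.  64.] [ 74. 107.]
B [0.463 0.335 0.13 ] [641.  18.] [75. 54.]
['MotionError', 'grab_frame', 'hand_in', 'read_state', 'search_frame']
```

```bash
cat > go.py <<'E'
# usage: go.py x y z yaw(of tool y): total turn (units) and tool-axis shifts (units of 50mm), as seen after the turn
import sys; from h import *
from scipy.spatial.transform import Rotation as R
s=read_state(); x,y,z,a=map(float,sys.argv[1:5])
Rc=R.from_quat(s["tcp_rot"]); Rt=R.from_matrix(np.array([[-np.sin(a),np.cos(a),0],[np.cos(a),np.sin(a),0],[0,0,-1]]))
Rt=R.from_matrix(np.c_[np.cross([np.cos(a),np.sin(a),0],[0,0,-1]),[np.cos(a),np.sin(a),0],[0,0,-1]])
d=np.array([x,y,z])-s["tcp_pos"]
print("t",s["t"],"turn",((Rc.inv()*Rt).as_rotvec()/np.radians(60)).round(4),"shift(target axes)",(Rt.inv().apply(d)/.05).round(3),"shift(current axes)",(Rc.inv().apply(d)/.05).round(3),"w",round(s["width"],4),"q",np.round(s["qpos"],2))
E
python3 -m jog '[[0,0,-0.1,0,0,-0.12,-1],[0,0,-0.1,0,0,-0.12,-1],[0,0,-0.1,0,0,-0.12,-1],[0,0,-0.1,0,0,-0.12,-1],[0,0,-0.1,0,0,-0.12,-1]]' 20
python3 -m jog '[[0,0,-0.1,0,0,-0.12,-0.2],[0,0,-0.1,0,0,-0.12,-0.2],[0,0,-0.1,0,0,-0.12,-0.2],[0,0,-0.1,0,0,-0.12,-0.2],[0,0,-0.1,0,0,-0.12,-0.2]]'
python3 go.py .516 .2725 .26 -.2165
```

```text
t: 2.0
tcp_pos: [0.1567, -0.5272, 0.2709]
tcp_rot: [0.918, 0.397, 0.0, -0.0]
contact_force: [-0.7, -0.2, -0.1]
width: 0.0931
grasp_force: 0.0
t: 2.5
tcp_pos: [0.1566, -0.5272, 0.3009]
tcp_rot: [0.784, 0.621, 0.0, -0.0]
contact_force: [0.0, -0.3, -0.6]
width: 0.0586
grasp_force: 0.0
t 2.5 turn [-0.     -0.     -0.0134] shift(target axes) [17.165  3.584  0.818] shift(current axes) [17.213  3.343  0.818] w 0.0586 q [-1.48  0.23  1.43 -0.    1.48 -1.25]
```

```bash
python3 -m jog '[[0,0,-0.0134,0,0,0,-0.4],[0,0,0,0.4,0.1,0,-0.4],[0,0,0,0.7,0.15,0,-0.4],[0,0,0,0.7,0.15,0,-0.4],[0,0,0,0.7,0.15,0,-0.4]]' >/dev/null
python3 -m jog '[[0,0,0,0.7,0.15,0,-0.4],[0,0,0,0.7,0.15,0,-0.4],[0,0,0,0.7,0.15,0,-0.4],[0,0,0,0.7,0.15,0,-0.4],[0,0,0,0.7,0.15,0,-0.4]]' >/dev/null
python3 -m jog '[[0,0,0,0.7,0.15,0,-0.4],[0,0,0,0.7,0.15,0,-0.4],[0,0,0,0.7,0.15,0,-0.4],[0,0,0,0.7,0.15,0,-0.4],[0,0,0,0.7,0.15,0,-0.4]]' >/dev/null
python3 -m jog '[[0,0,0,0.7,0.15,0,-0.4],[0,0,0,0.7,0.15,0,-0.4],[0,0,0,0.7,0.15,0,-0.4],[0,0,0,0.7,0.15,0,-0.4],[0,0,0,0.7,0.15,0,-0.4]]' >/dev/null
python3 -m jog '[[0,0,0,0.7,0.14,0,-0.4],[0,0,0,0.7,0.14,0,-0.4],[0,0,0,0.7,0.14,0,-0.4],[0,0,0,0.6,0.1,0,-0.4],[0,0,0,0.4,0.05,0,-0.4]]' 
python3 go.py .516 .2725 .26 -.2165
python3 - <<'E'
from h import *
f=grab_frame("wrist");save(f,"w1.png");F={"wrist":f};pickle.dump(F,open("F1.pkl","wb"))
for n in["large_house","small_house","blank_board","rack"]:
    for r in search_frame(n,f)[:2]: print(n,np.round(r["box"]).tolist(),r["p"])
E
```

```text
t: 5.0
tcp_pos: [0.4977, 0.2233, 0.3]
tcp_rot: [0.781, 0.624, -0.0, -0.0]
contact_force: [0.2, 0.1, 0.5]
width: 0.0649
grasp_force: 0.0
t 5.0 turn [-0.0006 -0.0001 -0.0053] shift(target axes) [1.039 0.146 0.799] shift(current axes) [1.039 0.14  0.799] w 0.0649 q [0.22 0.22 1.44 0.   1.48 0.44]
large_house [326.0, 140.0, 14.0, 91.0] 0.59
small_house [376.0, 135.0, 28.0, 66.0] 0.82
rack [327.0, 133.0, 120.0, 90.0] 0.64
```

View pics/w1.png

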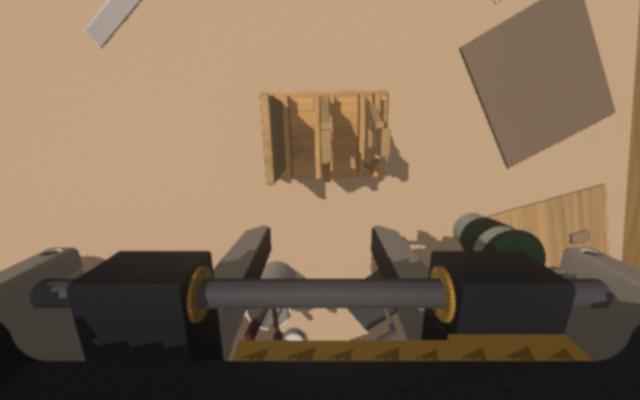

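```bash
python3 -m jog '[[0,0,0,0,0,0,-0.4],[0,0,0,0,0,0,-0.4],[0,0,0,0,0,0,-0.4],[0,0,0,0,0,0,-0.4],[0,0,0,0,0,0,-0.4]]'
python3 go.py .516 .2725 .26 -.2165
python3 - <<'E'
from h import *
f=grab_frame("wrist");save(f,"w2.png");F={"wrist":f};pickle.dump(F,open("F1.pkl","wb"))
for n in["large_house","small_house","blank_board","rack"]:
    for r in search_frame(n,f)[:2]: print(n,np.round(r["box"]).tolist(),r["p"])
r=(.516,.2725,-.2165);c,s=np.cos(r[2]),np.sin(r[2])
for n,x,h,w in(("L",0,.175,.015),("S",.065,.14,.015),("B",-.065,.13,.05)):
  print(n,[proj(f,[r[0]+c*x-s*y,r[1]+s*x+c*y,h])[0].round().tolist() for y in(-w,w)])
E
```

```text
t: 5.75
tcp_pos: [0.4974, 0.2211, 0.3008]
tcp_rot: [0.781, 0.625, 0.0, 0.0]
contact_force: [-0.4, -0.4, 0.4]
width: 0.0652
grasp_force: 0.0
t 5.75 turn [ 0.0002 -0.0001 -0.0045] shift(target axes) [1.084 0.143 0.816] shift(current axes) [1.085 0.138 0.816] w 0.0652 q [ 0.21  0.22  1.45 -0.    1.48  0.43]
large_house [328.0, 136.0, 15.0, 92.0] 0.94
small_house [378.0, 136.0, 28.0, 63.0] 0.77
blank_board [272.0, 137.0, 29.0, 90.0] 0.71
rack [270.0, 298.0, 53.0, 78.0] 0.24
L [[328.0, 158.0], [328.0, 126.0]]
S [[386.0, 153.0], [388.0, 125.0]]
B [[271.0, 183.0], [266.0, 92.0]]
```

View pics/w2.png

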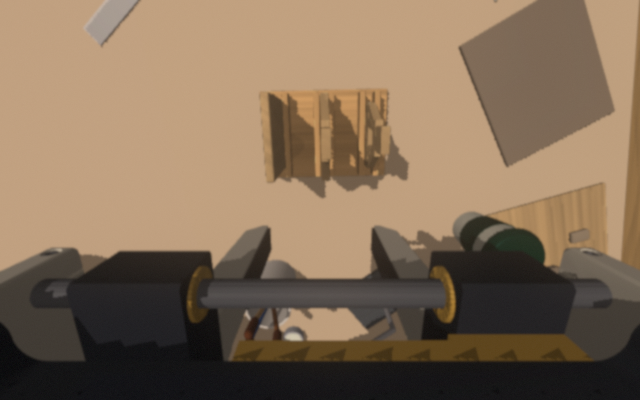

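```bash
python3 -m jog '[[0,0,-0.0045,0.3,0.04,0,-0.4],[0,0,0,0.3,0.04,0,-0.4],[0,0,0,0.3,0.04,0.2,-0.4],[0,0,0,0.18,0.02,0.4,-0.4],[0,0,0,0,0,0.4,-0.4]]'  >/dev/null
python3 -m jog '[[0,0,0,0,0,0.4,-0.4],[0,0,0,0,0,0.4,-0.4],[0,0,0,0,0,0.4,-0.4],[0,0,0,0,0,0.4,-0.4],[0,0,0,0,0,0.2,-0.4]]' 
python3 -m jog '[[0,0,0,0,0,0,1],[0,0,0,0,0,0,1],[0,0,0,0,0,0,1],[0,0,0,0,0,0,1],[0,0,0,0,0,0,1]]' 25
python3 -m jog '[[0,0,0,0,0,0,1],[0,0,0,0,0,0,1],[0,0,0,0,0,0,1],[0,0,0,0,0,0,1],[0,0,0,0,0,0,1]]' 25
python3 go.py .516 .2725 .161 -.2165
```

```text
t: 7.0
tcp_pos: [0.5147, 0.2734, 0.1577]
tcp_rot: [0.779, 0.627, -0.002, -0.001]
contact_force: [0.5, -0.6, 0.4]
width: 0.0647
grasp_force: 0.0
t: 7.5
tcp_pos: [0.5162, 0.2727, 0.1615]
tcp_rot: [0.779, 0.627, 0.001, 0.0]
contact_force: [0.2, 0.6, 0.2]
width: 0.0298
grasp_force: 0.0
t: 8.0
tcp_pos: [0.5156, 0.2725, 0.1608]
tcp_rot: [0.779, 0.627, -0.0, -0.0]
contact_force: [-1.6, -0.4, 1.8]
width: 0.0097
grasp_force: 24.9
t 8.0 turn [-0.0002  0.0001  0.0006] shift(target axes) [ 0.001  0.007 -0.003] shift(current axes) [ 0.001  0.007 -0.003] w 0.0097 q [0.3  0.38 1.57 0.   1.2  0.51]
```

```bash
python3 -m jog '[[0,0,0,0,0,-0.1,1],[0,0,0,0,0,-0.2,1],[0,0,0,0,0,-0.3,1],[0,0,0,0,0,-0.3,1],[0,0,0,0,0,-0.3,1]]' 40
python3 -m jog '[[0,0,0,0,0,-0.4,1],[0,0,0,0,0,-0.4,1],[0,0,0,0,0,-0.4,1],[0,0,0,0,0,-0.3,1],[0,0,0,0,0,-0.1,1]]' 
python3 go.py .468 -.2365 .3 -.2917
```

```text
t: 8.5
tcp_pos: [0.5161, 0.2726, 0.2219]
tcp_rot: [0.779, 0.627, 0.0, 0.0]
contact_force: [-0.7, -0.4, -0.9]
width: 0.0098
grasp_force: 39.9
t: 9.0
tcp_pos: [0.5168, 0.2728, 0.3034]
tcp_rot: [0.779, 0.627, 0.002, 0.001]
contact_force: [-0.1, -0.3, -1.4]
width: 0.0098
grasp_force: 39.9
t 9.0 turn [ 0.0036 -0.0021  0.0721] shift(target axes) [-10.036   1.995   0.067] shift(current axes) [-10.158   1.233   0.051] w 0.0098 q [ 0.29  0.29  1.35 -0.    1.51  0.51]
```

```bash
python3 -m jog '[[0,0,0.036,-0.2,0,0,1],[0,0,0.036,-0.4,0.1,0,1],[0,0,0,-0.7,0.15,0,1],[0,0,0,-0.7,0.15,0,1],[0,0,0,-0.7,0.15,0,1]]' >/dev/null
python3 -m jog '[[0,0,0,-0.7,0.15,0,1],[0,0,0,-0.7,0.15,0,1],[0,0,0,-0.7,0.15,0,1],[0,0,0,-0.7,0.15,0,1],[0,0,0,-0.7,0.15,0,1]]' >/dev/null
python3 -m jog '[[0,0,0,-0.7,0.15,0,1],[0,0,0,-0.7,0.15,0,1],[0,0,0,-0.7,0.15,0,1],[0,0,0,-0.7,0.15,0,1],[0,0,0,-0.6,0.1,0,1]]' >/dev/null
python3 -m jog '[[0,0,0,-0.3,0.1,0,1],[0,0,0,-0.13,0,0,1],[0,0,0,0,0,0,1],[0,0,0,0,0,0,1],[0,0,0,0,0,0,1]]'
python3 go.py .468 -.2365 .3 -.2917
cat > look.py <<'E'
import sys; from h import *
n=sys.argv[1];F={}
for c in("scene","side"):
    f=grab_frame(c);F[c]=f
    for k in sys.argv[2:]:
        for r in search_frame(k,f)[:1]: print(c,k,np.round(r["box"]).tolist(),round(r["p"],2))
pickle.dump(F,open(n+".pkl","wb"))
E
cat > crop.py <<'E'
import sys; from h import *
n=sys.argv[1];F=pickle.load(open(n+".pkl","rb"));a=list(map(int,sys.argv[2:]))
p=[cv2.resize(np.ascontiguousarray(F[c]["pixels"][y:y+120,x:x+100,::-1]),None,fx=4,fy=4,interpolation=cv2.INTER_CUBIC) for c,x,y in(("scene",a[0],a[1]),("side",a[2],a[3]))]
cv2.imwrite("pics/%s.png"%n,np.hstack(p))
E
python3 look.py L1 large_house tall_hook; python3 crop.py L1 180 200 310 250
```

```text
t: 11.0
tcp_pos: [0.474, -0.2368, 0.3008]
tcp_rot: [0.802, 0.597, 0.0, -0.0]
contact_force: [-0.6, -0.1, -0.5]
width: 0.01
grasp_force: 39.9
t 11.0 turn [ 0.0001 -0.0004  0.0016] shift(target axes) [-0.028 -0.117  0.016] shift(current axes) [-0.028 -0.117  0.016] w 0.01 q [-0.67  0.19  1.48  0.    1.47 -0.38]
scene large_house [198.0, 225.0, 69.0, 48.0] 0.96
scene tall_hook [232.0, 279.0, 52.0, 71.0] 0.63
side large_house [339.0, 293.0, 10.0, 106.0] 0.62
side tall_hook [372.0, 342.0, 61.0, 69.0] 0.67
```

View pics/L1.png

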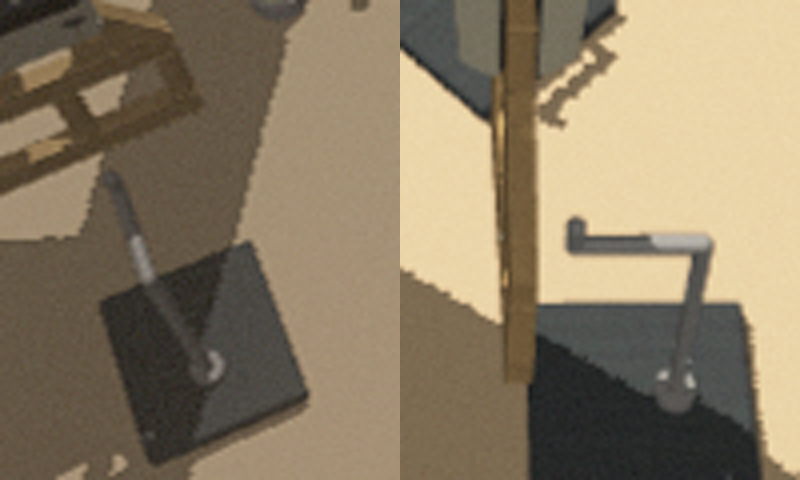

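```bash
python3 -m jog '[[0,0,0,0,0,0.2,1],[0,0,0,0,0,0.4,1],[0,0,0,0,0,0.5,1],[0,0,0,0,0,0.4,1],[0,0,0,0,0,0.3,1]]' >/dev/null
python3 -m jog '[[0,0,0,0,0,0,1],[0,0,0,0,0,0,1],[0,0,0,0,0,0,1],[0,0,0,0,0,0,1],[0,0,0,0,0,0,1]]'
python3 look.py L2 large_house tall_hook; python3 crop.py L2 160 200 310 250
python3 - <<'E'
from h import *
F=pickle.load(open("L2.pkl","rb"));s=read_state();p=np.array(s["tcp_pos"])
a=-.2917;n=np.array([np.cos(a),np.sin(a),0]);w=np.array([-np.sin(a),np.cos(a),0]);b=p-[0,0,.151]
for nm,y,z in(("bl",-.055,0),("br",.055,0),("wtl",-.012,.110),("wtr",.012,.110),("wbl",-.012,.076),("wbr",.012,.076)):
    q=b+w*y+[0,0,z]
    for c,x0,y0 in(("scene",160,200),("side",310,250)):
        print(nm,c,[((proj(F[c],q+n*e*.005)[0]-[x0,y0])*4+[400*(c=="side"),0]).round().astype(int).tolist() if 1 else 0 for e in(-1,1)])
E
python3 go.py .474 -.2368 .21 -.2917
```

```text
t: 12.3
tcp_pos: [0.4741, -0.2384, 0.2114]
tcp_rot: [0.802, 0.597, 0.0, 0.001]
contact_force: [-0.4, 0.2, -1.0]
width: 0.0097
grasp_force: 39.9
scene large_house [211.0, 246.0, 59.0, 38.0] 0.72
scene tall_hook [231.0, 280.0, 49.0, 71.0] 0.71
side large_house [339.0, 325.0, 11.0, 86.0] 0.88
side tall_hook [370.0, 341.0, 63.0, 68.0] 0.72
bl scene [[119, 257], [124, 273]]
bl side [[501, 481], [526, 480]]
br scene [[314, 172], [320, 187]]
br side [[488, 233], [511, 233]]
wtl scene [[136, 131], [142, 148]]
wtl side [[499, 250], [526, 249]]
wtr scene [[185, 111], [191, 127]]
wtr side [[496, 192], [522, 191]]
wbl scene [[156, 162], [163, 178]]
wbl side [[498, 293], [524, 292]]
wbr scene [[203, 142], [209, 158]]
wbr side [[495, 236], [520, 236]]
t 12.6 turn [0.0002 0.     0.0002] shift(target axes) [ 0.027 -0.005  0.015] shift(current axes) [ 0.027 -0.005  0.015] w 0.0099 q [-0.68  0.25  1.63  0.    1.27 -0.38]
```

View pics/L2.png

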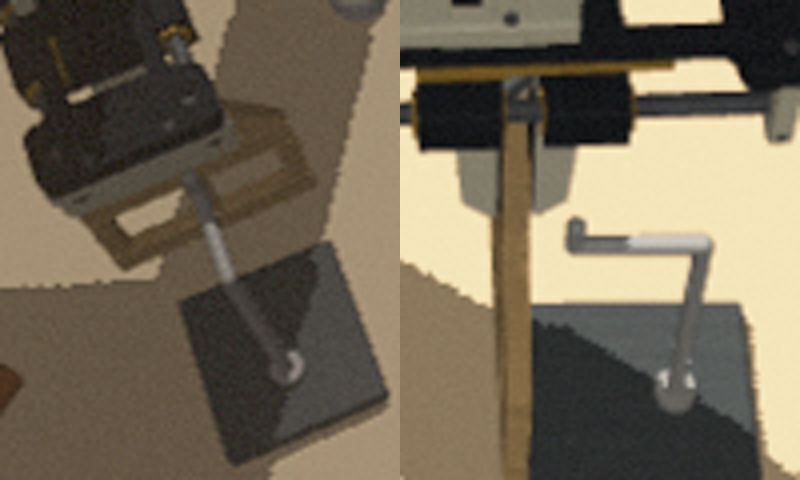

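Run:
```python
from h import *
F=pickle.load(open("L2.pkl","rb"))
for nm,S,D,zs in(("tip",(191,178),(576,223),(.162,.162)),("elbow",None,(700,243),(.146,.146)),("foot",(288,366),(676,382),(.014,.014))):
    if S: print(nm,onz(F["scene"],(160+S[0]/4,200+S[1]/4),zs[0]).round(4))
    print(nm,onz(F["side"],(310+(D[0]-400)/4,250+D[1]/4),zs[1]).round(4))
print(onz(F["scene"],(160+126/4,200+270/4),.0604),onz(F["scene"],(160+316/4,200+185/4),.0604))
```

```text
tip [ 0.4998 -0.2428  0.162 ]
tip [ 0.4986 -0.2433  0.162 ]
elbow [ 0.5447 -0.2589  0.146 ]
foot [ 0.5447 -0.2577  0.014 ]
foot [ 0.5481 -0.2564  0.014 ]
[ 0.46244037 -0.29083846  0.0604    ] [ 0.49228957 -0.18814932  0.0604    ]
```

```bash
python3 -m jog '[[0,0,0,0.05,0,0,1],[0,0,0,0,0.1,0,1],[0,0,0,0,0.1,0,1],[0,0,0,0,0.1,0,1],[0,0,0,0,0.1,0,1]]'
python3 -m jog '[[0,0,0,0,0.1,0,1],[0,0,0,0,0.1,0,1],[0,0,0,0,0.1,0,1],[0,0,0,0,0.1,0,1],[0,0,0,0,0.1,0,1]]'
python3 -m jog '[[0,0,0,0,0.1,0,1],[0,0,0,0,0,0.05,1],[0,0,0,0,0,0.1,1],[0,0,0,0,0,0.1,1],[0,0,0,0,0,0,1]]'
python3 look.py L3 large_house tall_hook; python3 crop.py L3 160 200 310 250; python3 go.py .5221 -.2502 .191 -.2917
```

```text
t: 13.1
tcp_pos: [0.4943, -0.2418, 0.2106]
tcp_rot: [0.802, 0.597, 0.0, 0.0]
contact_force: [-0.3, -1.0, -0.8]
width: 0.0098
grasp_force: 39.9
t: 13.6
tcp_pos: [0.518, -0.2488, 0.2106]
tcp_rot: [0.802, 0.597, -0.0, -0.0]
contact_force: [0.4, 0.3, -1.9]
width: 0.0099
grasp_force: 39.9
t: 14.1
tcp_pos: [0.5217, -0.2497, 0.197]
tcp_rot: [0.802, 0.597, -0.0, -0.001]
contact_force: [0.8, -0.5, -1.2]
width: 0.0096
grasp_force: 39.9
scene large_house [223.0, 270.0, 51.0, 40.0] 0.98
scene tall_hook [234.0, 287.0, 51.0, 51.0] 0.7
side large_house [368.0, 331.0, 17.0, 80.0] 0.73
side tall_hook [372.0, 344.0, 61.0, 70.0] 0.98
t 14.4 turn [0.0005 0.0002 0.0002] shift(target axes) [-0.002 -0.008  0.149] shift(current axes) [-0.002 -0.008  0.149] w 0.0096 q [-0.64  0.34  1.53 -0.    1.27 -0.35]
```

View pics/L3.png

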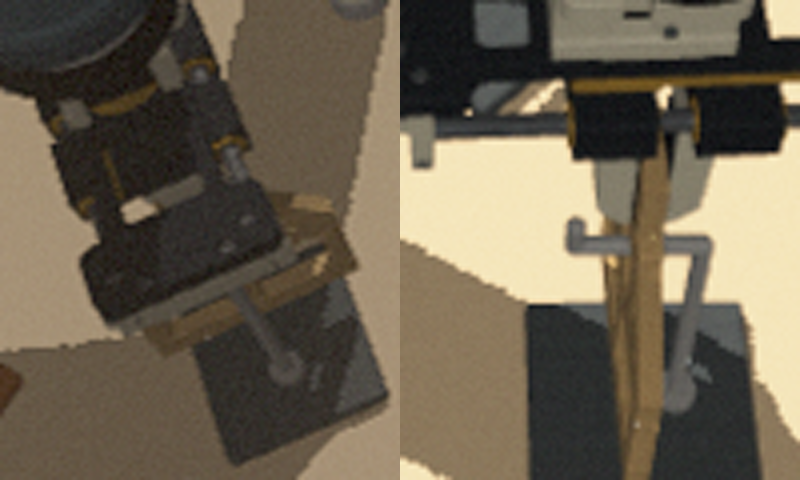

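```bash
python3 -m jog '[[0,0,0,0,0,0.04,1],[0,0,0,0,0,0.04,1],[0,0,0,0,0,0.03,1],[0,0,0,0,0,0,1],[0,0,0,0,0,0,1]]' 15
python3 -m jog '[[0,0,0,0,0,0.02,1],[0,0,0,0,0,0.02,1],[0,0,0,0,0,0,1],[0,0,0,0,0,0,1],[0,0,0,0,0,0,1]]'
```

```text
t: 14.9
tcp_pos: [0.5224, -0.2501, 0.1926]
tcp_rot: [0.802, 0.597, -0.0, -0.0]
contact_force: [0.3, -0.3, -1.1]
width: 0.0101
grasp_force: 15.0
t: 15.4
tcp_pos: [0.5225, -0.2502, 0.1908]
tcp_rot: [0.802, 0.597, 0.0, 0.0]
contact_force: [-0.3, -1.1, -0.4]
width: 0.0097
grasp_force: 15.0
```

```bash
python3 -m jog '[[0,0,0,0,0,0.02,1],[0,0,0,0,0,0,1],[0,0,0,0,0,0,1],[0,0,0,0,0,0,1],[0,0,0,0,0,0,1]]' 5
python3 -c "
from plant import *
print(read_state()['contact_force'])"
```

```text
t: 15.9
tcp_pos: [0.5225, -0.2502, 0.1905]
tcp_rot: [0.802, 0.597, 0.0, 0.0]
contact_force: [-2.1, 1.1, 6.1]
width: 0.0104
grasp_force: 5.0
[-2.12786325  1.0820216   6.10049664]
```

```bash
python3 -m jog '[[0,0,0,0,0,-0.01,0.7],[0,0,0,0,0,0,0.6],[0,0,0,0,0,0,0.5],[0,0,0,0,0,0,0.4],[0,0,0,0,0,0,0.3]]'
python3 -m jog '[[0,0,0,0,0,-0.2,0.3],[0,0,0,0,0,-0.4,0.3],[0,0,0,0,0,-0.6,0.3],[0,0,0,0,0,-0.8,0.3],[0,0,0,0,0,-0.8,0.3]]'
python3 look.py L4 large_house tall_hook; python3 crop.py L4 180 200 320 250
python3 go.py .5795 .2585 .25 -.2165
```

```text
t: 16.4
tcp_pos: [0.5224, -0.2501, 0.19]
tcp_rot: [0.802, 0.597, -0.0, -0.0]
contact_force: [0.7, 0.3, 0.7]
width: 0.0307
grasp_force: 0.0
t: 16.9
tcp_pos: [0.5221, -0.2499, 0.3321]
tcp_rot: [0.802, 0.597, -0.0, -0.0]
contact_force: [0.7, 0.3, 0.3]
width: 0.0325
grasp_force: 0.0
scene large_house [220.0, 265.0, 61.0, 51.0] 0.62
scene tall_hook [231.0, 287.0, 54.0, 55.0] 0.66
side large_house [370.0, 326.0, 18.0, 89.0] 0.96
side tall_hook [372.0, 343.0, 65.0, 71.0] 0.89
t 17.2 turn [-0.0018 -0.0007 -0.0716] shift(target axes) [10.176 -1.059  1.582] shift(current axes) [10.067 -1.815  1.592] w 0.0328 q [-0.64  0.27  1.31 -0.    1.57 -0.35]
```

View pics/L4.png

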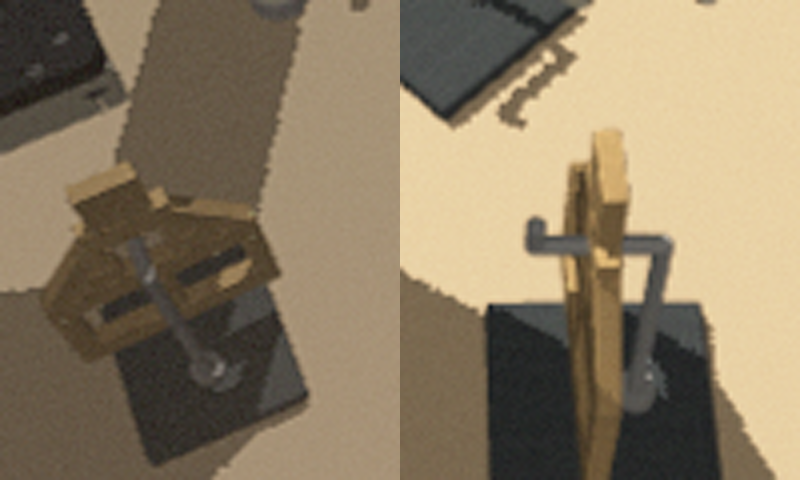

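```bash
python3 -m jog '[[0,0,-0.036,0.2,0,0,-0.3],[0,0,-0.036,0.4,-0.05,0,-0.3],[0,0,0,0.7,-0.08,0,-0.3],[0,0,0,0.7,-0.08,0,-0.3],[0,0,0,0.7,-0.08,0,-0.3]]' 20 >/dev/null
python3 -m jog '[[0,0,0,0.7,-0.08,0,-0.3],[0,0,0,0.7,-0.08,0,-0.3],[0,0,0,0.7,-0.08,0,-0.3],[0,0,0,0.7,-0.08,0,-0.3],[0,0,0,0.7,-0.08,0,-0.3]]' >/dev/null
python3 -m jog '[[0,0,0,0.7,-0.08,0,-0.3],[0,0,0,0.7,-0.08,0,-0.3],[0,0,0,0.7,-0.06,0,-0.3],[0,0,0,0.7,-0.05,0,-0.3],[0,0,0,0.6,-0.02,0.2,-0.3]]' >/dev/null
python3 -m jog '[[0,0,0,0.4,0,0.3,-0.3],[0,0,0,0.17,0,0.4,-0.3],[0,0,0,0,0,0.4,-0.3],[0,0,0,0,0,0,-0.3],[0,0,0,0,0,0,-0.3]]'
python3 go.py .5795 .2585 .126 -.2165
python3 - <<'E'
from h import *
f=grab_frame("wrist");r=(.516,.2725,-.2165);c,s=np.cos(r[2]),np.sin(r[2])
for n in["small_house","blank_board"]:
    for q in search_frame(n,f)[:1]: print(n,np.round(q["box"]).tolist(),q["p"])
for n,x,h,w in(("S",.065,.14,.015),("Sbase",.065,.105,.045),("B",-.065,.13,.05)):
  print(n,[proj(f,[r[0]+c*x-s*y,r[1]+s*x+c*y,h])[0].round().tolist() for y in(-w,w)])
E
```

```text
t: 19.2
tcp_pos: [0.5845, 0.2565, 0.2641]
tcp_rot: [0.779, 0.627, -0.001, -0.001]
contact_force: [0.2, 0.0, 0.8]
width: 0.0605
grasp_force: 0.0
t 19.2 turn [-0.0022  0.0012  0.0007] shift(target axes) [ 0.017 -0.107  2.762] shift(current axes) [ 0.021 -0.1    2.762] w 0.0605 q [ 0.24  0.41  1.26 -0.    1.47  0.45]
small_house [315.0, 177.0, 8.0, 68.0] 0.7
blank_board [204.0, 186.0, 54.0, 98.0] 0.77
S [[316.0, 210.0], [316.0, 181.0]]
Sbase [[316.0, 225.0], [316.0, 147.0]]
B [[197.0, 238.0], [185.0, 145.0]]
```

```bash
python3 -m jog '[[0,0,0,0.02,-0.1,0.2,-0.3],[0,0,0,0,0,0.4,-0.3],[0,0,0,0,0,0.4,-0.3],[0,0,0,0,0,0.4,-0.3],[0,0,0,0,0,0.4,-0.3]]'  >/dev/null
python3 -m jog '[[0,0,0,0,0,0.4,-0.3],[0,0,0,0,0,0.4,-0.3],[0,0,0,0,0,0.16,-0.3],[0,0,0,0,0,0,0.5],[0,0,0,0,0,0,1]]' 
python3 -m jog '[[0,0,0,0,0,0,1],[0,0,0,0,0,0,1],[0,0,0,0,0,0,1],[0,0,0,0,0,0,1],[0,0,0,0,0,0,1]]' 25
python3 -m jog '[[0,0,0,0,0,0,1],[0,0,0,0,0,0,1],[0,0,0,0,0,0,1],[0,0,0,0,0,0,1],[0,0,0,0,0,0,1]]' 30
python3 go.py .5795 .2585 .126 -.2165
```

```text
t: 20.35
tcp_pos: [0.5808, 0.2589, 0.128]
tcp_rot: [0.779, 0.627, 0.001, 0.0]
contact_force: [0.4, 0.5, 1.5]
width: 0.0493
grasp_force: 0.0
t: 20.85
tcp_pos: [0.5801, 0.2589, 0.1273]
tcp_rot: [0.779, 0.627, -0.0, -0.0]
contact_force: [-5.2, -0.5, 6.4]
width: 0.0102
grasp_force: 25.1
t: 21.35
tcp_pos: [0.5798, 0.2589, 0.1273]
tcp_rot: [0.779, 0.627, -0.0, -0.0]
contact_force: [-3.8, 0.2, 4.8]
width: 0.0094
grasp_force: 30.1
t 21.35 turn [-0.001   0.0001  0.0005] shift(target axes) [-0.01  -0.004  0.026] shift(current axes) [-0.01  -0.004  0.026] w 0.0094 q [0.24 0.5  1.47 0.   1.18 0.46]
```

```bash
python3 -m jog '[[0,0,0,0,0,-0.1,1],[0,0,0,0,0,-0.2,1],[0,0,0,0,0,-0.3,1],[0,0,0,0,0,-0.3,1],[0,0,0,0,0,-0.3,1]]' 40
python3 -m jog '[[0,0,0,0,0,-0.4,1],[0,0,0,0,0,-0.4,1],[0,0,0,0,0,-0.3,1],[0,0,0,0,0,-0.1,1],[0,0,0,0,0,0,1]]'
python3 - <<'E'
from h import *
F=pickle.load(open("F0.pkl","rb"))
g=lambda c,u,v,z:print(c,onz(F[c],(180+u/3,90+v/3) if c=="scene" else (215+u/2,85+v/2),z).round(4))
print("tip");g("scene",334,335,.112);g("side",211,294,.112)
print("elbow");g("scene",402,362,.096);g("side",249,275,.096)
print("foot");g("scene",400,413,.014);g("side",247,322,.014)
E
python3 go.py .488 -.060 .247 .508
```

```text
t: 21.85
tcp_pos: [0.5819, 0.2586, 0.1888]
tcp_rot: [0.779, 0.627, 0.001, 0.001]
contact_force: [0.1, 0.4, -0.5]
width: 0.0097
grasp_force: 40.0
t: 22.35
tcp_pos: [0.5815, 0.2587, 0.2486]
tcp_rot: [0.779, 0.627, 0.002, 0.001]
contact_force: [0.3, -0.8, -0.8]
width: 0.0098
grasp_force: 40.0
tip
scene [ 0.5117 -0.0487  0.112 ]
side [ 0.5073 -0.0533  0.112 ]
elbow
scene [ 0.5551 -0.0225  0.096 ]
side [ 0.554  -0.0307  0.096 ]
foot
scene [ 0.5516 -0.0251  0.014 ]
side [ 0.5548 -0.0272  0.014 ]
t 22.35 turn [ 0.0036 -0.     -0.6918] shift(target axes) [-4.66  -4.735  0.031] shift(current axes) [-6.628 -0.458  0.021] w 0.0098 q [ 0.24  0.41  1.3  -0.    1.43  0.46]
```

```bash
python3 -m jog '[[0,0,0,-0.2,0,0,1],[0,0,0,-0.5,0,0,1],[0,0,0,-0.7,0,0,1],[0,0,0,-0.7,0,0,1],[0,0,0,-0.7,0,0,1]]' >/dev/null
python3 -m jog '[[0,0,-0.0988,-0.2,0,0,1],[0,0,-0.0988,0,0,0,1],[0,0,-0.0988,0,0,0,1],[0,0,-0.0988,0,0,0,1],[0,0,-0.0988,0,0,0,1]]' >/dev/null
python3 -m jog '[[0,0,-0.0988,0,0,0,1],[0,0,-0.0988,0,0,0,1],[0,0,0,0,0,0,1],[0,0,0,0,0,0,1],[0,0,0,0,0,0,1]]'
python3 go.py .480 -.0676 .247 .508
```

```text
t: 23.85
tcp_pos: [0.548, 0.112, 0.2468]
tcp_rot: [0.508, 0.862, -0.0, -0.0]
contact_force: [0.4, -0.9, -1.0]
width: 0.0097
grasp_force: 40.0
t 23.85 turn [-0.0006 -0.0002 -0.0019] shift(target axes) [-2.478 -2.936 -0.005] shift(current axes) [-2.484 -2.931 -0.004] w 0.0097 q [ 0.    0.27  1.5  -0.    1.37 -0.5 ]
```

```bash
python3 -m jog '[[0,0,-0.002,-0.2,-0.23,0,1],[0,0,0,-0.4,-0.5,0,1],[0,0,0,-0.4,-0.5,0,1],[0,0,0,-0.4,-0.5,0,1],[0,0,0,-0.4,-0.5,0,1]]' >/dev/null
python3 -m jog '[[0,0,0,-0.4,-0.4,0,1],[0,0,0,-0.2,-0.2,0,1],[0,0,0,-0.08,-0.1,0,1],[0,0,0,0,0,0.1,1],[0,0,0,0,0,0.3,1]]' >/dev/null
python3 -m jog '[[0,0,0,0,0,0.4,1],[0,0,0,0,0,0.4,1],[0,0,0,0,0,0.3,1],[0,0,0,0,0,0.2,1],[0,0,0,0,0,0,1]]'
python3 -m jog '[[0,0,0,0,0,0,1],[0,0,0,0,0,0,1],[0,0,0,0,0,0,1],[0,0,0,0,0,0,1],[0,0,0,0,0,0,1]]' >/dev/null
python3 look.py S2 small_house low_hook; python3 crop.py S2 255 165 285 180
python3 - <<'E'
from h import *
F=pickle.load(open("S2.pkl","rb"));s=read_state();p=np.array(s["tcp_pos"]);print(p)
a=.508;n=np.array([np.cos(a),np.sin(a),0]);w=np.array([-np.sin(a),np.cos(a),0]);b=p-[0,0,.117]
for nm,y,z in(("bl",-.045,0),("br",.045,0),("wtl",-.012,.075),("wtr",.012,.075)):
    q=b+w*y+[0,0,z]
    for c,x0,y0 in(("scene",255,165),("side",285,180)):
        print(nm,c,[((proj(F[c],q+n*e*.005)[0]-[x0,y0])*4+[400*(c=="side"),0]).round().astype(int).tolist() for e in(-1,1)])
E
python3 go.py .5325 -.0384 .162 .508
```

```text
t: 25.35
tcp_pos: [0.4802, -0.0662, 0.1607]
tcp_rot: [0.505, 0.863, -0.0, -0.002]
contact_force: [0.2, 0.6, -1.2]
width: 0.0099
grasp_force: 40.0
scene small_house [279.0, 207.0, 21.0, 44.0] 0.95
scene low_hook [309.0, 225.0, 53.0, 55.0] 0.97
side small_house [311.0, 250.0, 36.0, 57.0] 0.97
side low_hook [336.0, 252.0, 57.0, 58.0] 0.72
[ 0.48090611 -0.06747935  0.16216998]
bl scene [[59, 256], [76, 261]]
bl side [[563, 387], [577, 373]]
br scene [[115, 128], [131, 132]]
br side [[430, 284], [444, 272]]
wtl scene [[64, 140], [81, 145]]
wtl side [[509, 255], [524, 242]]
wtr scene [[80, 104], [97, 109]]
wtr side [[471, 227], [486, 214]]
t 26.15 turn [ 0.     -0.      0.0021] shift(target axes) [0.006 1.184 0.003] shift(current axes) [0.004 1.184 0.003] w 0.0097 q [-0.37  0.21  1.8   0.    1.13 -0.88]
```

View pics/S2.png

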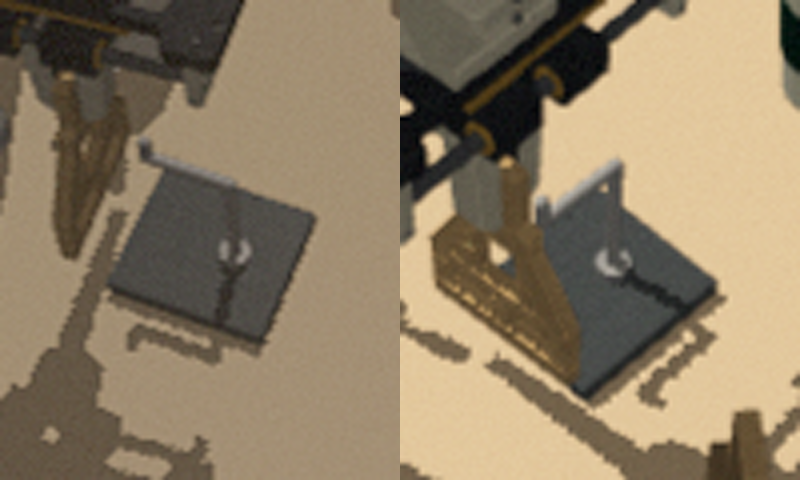

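Run:
```python
from h import *
F=pickle.load(open("S2.pkl","rb"))
def P(c,u,v): return (255+u/4,165+v/4) if c=="scene" else (285+(u-400)/4,180+v/4)
def tri(S,D):
    A=[];b=[]
    for c,uv in(("scene",S),("side",D)):
        o,d=ray(F[c],P(c,*uv));d/=np.linalg.norm(d);M=np.eye(3)-np.outer(d,d);A.append(M);b.append(M@o)
    return np.linalg.lstsq(np.vstack(A),np.hstack(b),rcond=None)[0].round(4)
print("tip",tri((145,143),(544,203)),"elbow",tri((236,186),(616,165)),"foot",tri((235,248),(613,265)))
print(onz(F["scene"],P("scene",145,143),.112),onz(F["side"],P("side",544,203),.112))
print(onz(F["scene"],P("scene",72,258),.0452),onz(F["side"],P("side",578,380),.0452))
```

```text
tip [ 0.5093 -0.0476  0.1096] elbow [ 0.5553 -0.0231  0.0917] foot [ 0.553  -0.0259  0.0154]
[ 0.50979953 -0.04729351  0.112     ] [ 0.50912008 -0.05072058  0.112     ]
[ 0.50445434 -0.1048151   0.0452    ] [ 0.50647735 -0.10807126  0.0452    ]
```

```bash
python3 -m jog '[[0,0,0,0.03,0.1,0,1],[0,0,0,0,0.1,0,1],[0,0,0,0,0.1,0,1],[0,0,0,0,0.1,0,1],[0,0,0,0,0.1,0,1]]'
python3 -m jog '[[0,0,0,0,0.1,0,1],[0,0,0,0,0.1,0,1],[0,0,0,0,0.1,0,1],[0,0,0,0,0.1,0,1],[0,0,0,0,0.1,0,1]]'
python3 -m jog '[[0,0,0,0,0.1,0,1],[0,0,0,0,0.1,0,1],[0,0,0,0,0,0.1,1],[0,0,0,0,0,0.1,1],[0,0,0,0,0,0,1]]'
python3 look.py S3 small_house low_hook; python3 crop.py S3 255 165 285 180; python3 go.py .5325 -.037 .142 .508
```

```text
t: 26.65
tcp_pos: [0.5025, -0.0536, 0.1621]
tcp_rot: [0.506, 0.863, -0.0, 0.0]
contact_force: [0.2, 0.4, -0.5]
width: 0.0098
grasp_force: 40.0
t: 27.15
tcp_pos: [0.5242, -0.0415, 0.1621]
tcp_rot: [0.506, 0.863, 0.0, 0.0]
contact_force: [-0.2, 0.2, -0.4]
width: 0.0097
grasp_force: 40.0
t: 27.65
tcp_pos: [0.5317, -0.0367, 0.151]
tcp_rot: [0.506, 0.863, -0.0, -0.001]
contact_force: [0.1, -0.4, -0.2]
width: 0.0097
grasp_force: 40.0
scene small_house [304.0, 218.0, 18.0, 48.0] 0.89
scene low_hook [310.0, 226.0, 53.0, 54.0] 0.62
side small_house [331.0, 232.0, 38.0, 58.0] 0.95
side low_hook [334.0, 253.0, 65.0, 51.0] 0.71
t 27.95 turn [0.0002 0.0002 0.0021] shift(target axes) [-0.001 -0.002  0.207] shift(current axes) [-0.001 -0.003  0.207] w 0.0095 q [-0.28  0.31  1.7   0.    1.14 -0.79]
```

View pics/S3.png

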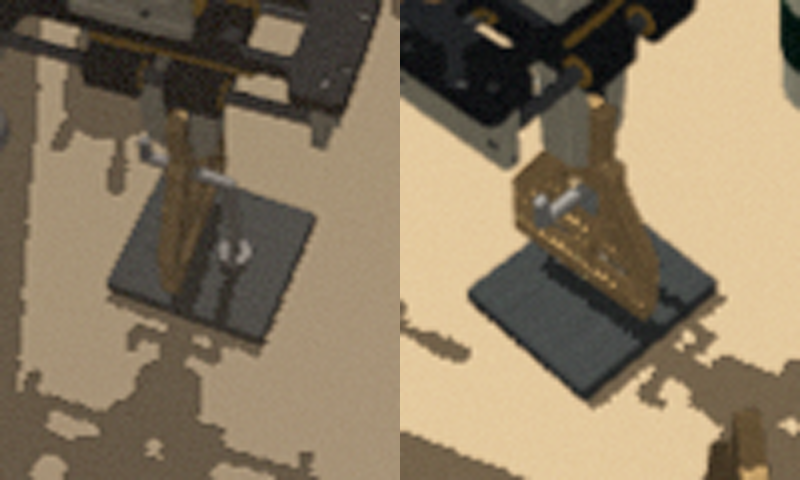

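Threaded: the tip stands in front of the plate in both views (scene ~(145,150), side ~(545,210) in the crop). I lower it to contact.

```bash
python3 -m jog '[[0,0,0,0,0,0.05,1],[0,0,0,0,0,0.05,1],[0,0,0,0,0,0.05,1],[0,0,0,0,0,0,1],[0,0,0,0,0,0,1]]' 15
python3 -m jog '[[0,0,0,0,0,0.02,1],[0,0,0,0,0,0.02,1],[0,0,0,0,0,0,1],[0,0,0,0,0,0,1],[0,0,0,0,0,0,1]]' 
python3 -m jog '[[0,0,0,0,0,0.02,1],[0,0,0,0,0,0,1],[0,0,0,0,0,0,1],[0,0,0,0,0,0,1],[0,0,0,0,0,0,1]]' 5
```

```text
t: 28.45
tcp_pos: [0.5325, -0.0368, 0.1445]
tcp_rot: [0.506, 0.863, -0.0, -0.0]
contact_force: [-0.1, 0.4, -0.8]
width: 0.0101
grasp_force: 15.0
t: 28.95
tcp_pos: [0.5326, -0.0368, 0.1427]
tcp_rot: [0.506, 0.863, 0.0, 0.0]
contact_force: [-0.7, 0.3, -0.2]
width: 0.0102
grasp_force: 15.0
t: 29.45
tcp_pos: [0.5327, -0.0369, 0.142]
tcp_rot: [0.506, 0.863, 0.0, 0.0]
contact_force: [-1.0, -1.0, 5.0]
width: 0.0101
grasp_force: 5.0
```

```bash
python3 -m jog '[[0,0,0,0,0,-0.01,0.7],[0,0,0,0,0,0,0.6],[0,0,0,0,0,0,0.5],[0,0,0,0,0,0,0.4],[0,0,0,0,0,0,0.3]]'
python3 -m jog '[[0,0,0,0,0,-0.2,0.3],[0,0,0,0,0,-0.4,0.3],[0,0,0,0,0,-0.6,0.3],[0,0,0,0,0,-0.8,0.3],[0,0,0,0,0,-0.8,0.3]]' >/dev/null
python3 -m jog '[[0,0,0,0,0,-0.5,0.3],[0,0,0,0,0,-0.2,0.3],[0,0,0,0,0,0,0.3],[0,0,0,0,0,0,0.3],[0,0,0,0,0,0,0.3]]'
python3 look.py S4 small_house low_hook large_house blank_board
python3 - <<'E'
from h import *
F=pickle.load(open("S4.pkl","rb"))
p=[F["scene"]["pixels"][90:330,180:440],F["side"]["pixels"][130:370,215:435]]
cv2.imwrite("pics/S4.png",cv2.resize(np.hstack(p)[...,::-1],None,fx=1.65,fy=1.65,interpolation=cv2.INTER_CUBIC))
E
```

```text
t: 29.95
tcp_pos: [0.5325, -0.0368, 0.142]
tcp_rot: [0.506, 0.863, -0.0, -0.0]
contact_force: [0.3, 0.4, 0.5]
width: 0.0307
grasp_force: 0.0
t: 30.95
tcp_pos: [0.5318, -0.0366, 0.3152]
tcp_rot: [0.506, 0.863, -0.0, -0.002]
contact_force: [0.3, -0.8, 0.3]
width: 0.0328
grasp_force: 0.0
scene small_house [307.0, 216.0, 16.0, 48.0] 0.9
scene low_hook [307.0, 226.0, 55.0, 55.0] 0.91
scene large_house [220.0, 267.0, 59.0, 52.0] 0.89
side small_house [329.0, 236.0, 35.0, 56.0] 0.67
side low_hook [332.0, 255.0, 64.0, 55.0] 0.83
side large_house [370.0, 329.0, 14.0, 91.0] 0.66
side blank_board [255.0, 145.0, 12.0, 64.0] 0.57
```

View pics/S4.png

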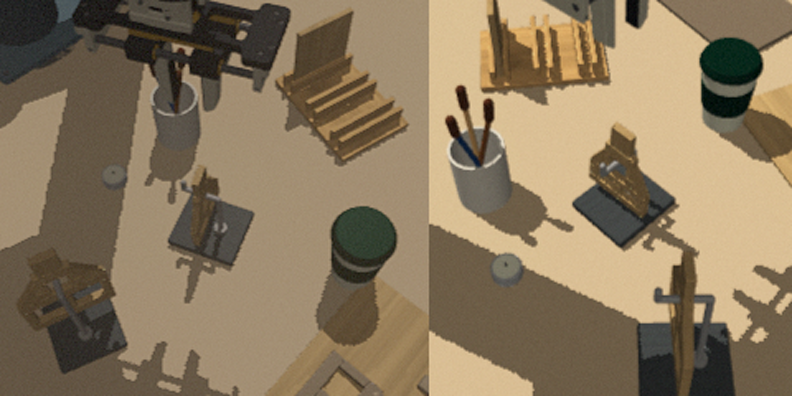

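Both houses hang upright in their throats, the bystanders are unmoved, and the gripper is clear.

```bash
python3 -c "
from plant import *
print(hand_in())"
```

```text
the job is handed in; nothing more can be done
None
```

The large house hangs on the tall hook and the small house on the low hook, both upright in the throats in the last pictures; the bystanders showed no movement there, and the job was handed in at about 31 s, with no verdict returned.

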